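# Close up a sensor unit and seat its filter collar

## Task

Close up the sensor unit: first press its two orange hinged covers down until each clicks and stays shut by itself. Then turn the black knurled collar until its hidden keyway drops over the pin (clockwise seen from above is the short way), push it fully home, and finish while still holding it there against its spring: do not let go. Leave the other things on the bench where they are.

Things in the scene. Friction and masses are not known exactly. Their poses are not given: they have to be found in the camera images.
- housing: The sensor unit, bolted down, does not move. Origin: centre of the underside of its base plate, on the bench; z up. Footprint 130 mm (x) by 270 mm (y, its long axis). Centre block 100 x 72 mm, top 50 mm above the origin. Terminal compartments with orange covers at its +y and -y ends; end walls 113 mm from the centre, 46 mm high.
- turret_top (a point): Centre of the top of the fixed round turret (49 mm diameter, on the housing's vertical axis, 70 mm above its origin) that carries the collar and hides the pin. The collar's keyway is nowhere visible or measured: it meets the pin after 25 to 140 degrees of clockwise turn (from above) from the start, and drops within about 6 degrees either side of that angle, at no other.
- collar: Sliding core of the black knurled collar; moves up and down with it but does not turn with it. Origin: centre of the collar's underside, on the housing's vertical axis. A spring (450 N/m; 2 N at top, 7 N at bottom) holds it up, 84 mm above the housing's origin. Pushed down it stops on the hidden pin at 79 mm, or, with the keyway over the pin, goes to a firm stop at 72 mm: home.
- collar_grip (a point): Middle of the knurled part of the collar (a cylinder of 52 mm diameter, 28 mm high), 14 mm above the collar's underside, on its axis: the height to grip. The collar turns easily (0.02 N m) and without end, stays at the angle where it is left, but springs up when let go. Once it is home, the pin stops it from turning on.
- cover_a (a joint): Angle of the orange cover at the housing's +y end, rad: 0 shut (level), grows as it opens upward, 0.45 to 0.8 at the start. A plate 84 mm wide (housing x), 65 mm from hinge to free edge. Friction nearly holds its angle (it may creep open), but from under 0.4 a spring lifts it again unless shut. A sprung catch at the free edge resists from 0.16 down (5 to 12 N, pressed 42 mm from the hinge), then holds it shut at about 0.015.
- cover_b (a joint): As cover_a, for the mirrored orange cover at the housing's -y end (free edge towards -y).
- cover_a_hinge (a point): Middle of the hinge line of cover_a (along the housing's x), at y = +38 mm, z = 47 mm in the housing's frame. Shut, the cover's upper face lies 48.5 mm above the housing's origin. A straight push down at 42 mm from the hinge line meets the cover at every starting angle and shuts it.
- cover_b_hinge (a point): Middle of the hinge line of cover_b, at y = -38 mm, z = 47 mm in the housing's frame; otherwise as cover_a_hinge.
- driver: Green and black power screwdriver lying down, 200 mm long, 38 mm thick, origin under its middle. Leave alone.
- screwdriver: Red-handled screwdriver lying on the bench, origin near its middle. Leave alone.
- mug: White mug, 80 mm diameter, 90 mm high, origin under its centre. Leave alone.
- parts_tray: Blue tray 110 x 90 x 30 mm, origin under its centre. Leave alone.
- mouse: Black computer mouse, 105 x 62 x 34 mm, origin under its centre. Leave alone.
- spare_ring: Loose dark steel ring, 52 mm diameter, 18 mm high, lying on the bench, origin under its centre. Not part of the job, leave alone.
- flux_jar: Amber jar with a yellow cap, 52 mm diameter, 70 mm high, origin under its centre. Leave alone.

How it is judged:
By the outcome, as a careful person would: the job done as asked, in the order asked, and still so for the second after the job is handed in, while the arm keeps its last pose, push and grip.
It also fails if it takes over 67 s, if anything falls off the work surface, if the arm or the gripper's body presses on something with over 40 N, if the wrist force passes 120 N, or if a joint passes its speed limit or range.

## Robot

A 7-joint arm with a two-finger parallel gripper is mounted at the origin on the work surface. World frame = base frame: x ahead of the robot, y to its left, z up, the work surface at z = 0. Lengths are in m, angles in degrees, forces in N, time in s.
With the tool pointing down it reaches from about 0.425 to 0.875 m from the base axis. Payload 4.7 kg.
Tool frame: the origin (TCP) lies midway between the tips of the shut fingers; the grasp point (between the pads) lies env.grip_point_offset behind it (env.grip_point_offset is the distance from the TCP to the grasp point, in m); x points along the fingers, y is the direction in which the jaws open and shut, and the axes are right-handed (so a half turn about x gives the same grasp; the last joint's range is limited). The gripper opens to 87 mm and grips with 3 to 60 N. Pads are 19 mm wide; open, the fingers measure 117 mm over their backs; the gripper's body (75 mm by 190 mm) begins 51 mm behind the grasp point.
Start: joints at [-62.905, 18.392, -4.016, 83.108, 1.295, 78.541, -3.26], TCP at [0.288, 0.583, 0.223] pointing down, gripper open.
Joint ranges: [-163.93, 163.93], [-17.29, 119.83], [-79.2, 71.16], [3.27, 140.29], [-89.18, 269.18], [5.43, 117.66], [-154.24, 154.24]. Speed limits (degrees/s): [147.25, 147.25, 180, 180, 180, 180, 180].

## Interface

Orientations are given as [roll, pitch, yaw] about the fixed x, y, z axes, in that order (R = Rz(yaw) Ry(pitch) Rx(roll)).
In Python, from cell import readout, read_camera, camera_params, sign_off, spot_in, pinpoint, env gives the robot as it stands.
- The arm moves only by the shell command python3 -m pendant 'ROWS' [OPENING] [FORCE]. ROWS is a JSON object of lists of equal length, an entry for each row: "xyz": the shift along the world's x, y, z in m, a list of three; "turn": the turn about the world's z in rad. A call has 1 to 10 rows; each row shifts and turns the pose as measured when the row begins; what a row does not reach is not made up. A row lasts 1/8 s, in which the tool goes at most 62.5 mm and 10.7 degrees, less where a joint would pass 70% of its speed; a pose out of reach is approached as far as the arm can. A call is refused whole if a number of a shift passes 0.0625 or a number of a turn 0.188, either way. A call with a gripper value outside its range is refused whole. OPENING is the opening, from 0 (shut) to 1 (fully open), set as the call begins (- or left out, the last holds). The fingers move at their own pace and stop on an object; FORCE is the grip in N (left out, the last holds). Time passes only in rows, so rows that do not move let the fingers close. It gives the time, the measured TCP pose, the force and the opening at its end, in the units of the state.
- readout.get_obs(): the state, without advancing time (a new reading comes with each control period).
- read_camera(name): name is "side" or "top" or "wrist"; returns the picture (480x640x3 uint8, red, green, blue); there is no depth.
- camera_params(name): a dict with "fx", "fy", "cx", "cy" (pixels), "k1" (the pictures are not rectified: a ray, as slopes to the right and down, at radius r is drawn at 1 + k1 r^2 times it, then the intrinsics apply), "rvec" (rotation vector, rad) and "tvec" (3), from world to camera coordinates, as OpenCV has them; the wrist camera has in their place "hand_eye" (4x4, takes a point from camera to tool coordinates, whose origin is the TCP and whose axes are the tool frame's). Camera axes: x right, y down, z forward; pixel columns grow to the right and rows downward; lengths in m; the calibration is good to about 2 mm. A picture is of the moment at which its call begins: read the wrist's pose just before it. camera_params takes no time and is no camera call.
- sign_off(): hands the job in, once; it reports no verdict.
Trained networks look in the newest picture that a camera, given by its name, has taken for a name from the list of things; names that differ only in an ending like _2 or _b are one class to them, and where a whole thing is asked for, a point or a joint stands for the part that bears it (a point fixed in the world has none). Each returns a list of dicts, best first, with "score" (0 to 1); they miss things now and then, are a little off and sometimes report something else, mostly with a low value. They report only what shows in the picture. A call takes as long as a camera call.
- spot_in(camera, name): "at" ([x, y, z] in m, in the coordinates of the camera as it stood for that picture, good to about 4 mm: the middle of the surface that is visible of it).
- pinpoint(camera, name): "at" ([x, y, z] in m, in the coordinates of the camera as it stood for that picture, good to about 4 mm: a listed point, or the origin of a listed thing).
The state is a dict: "time_s": time; "qpos": joint angles; "joint_velocities": joint speeds; "effort": joint torques, N m; "tool_pos": TCP position; "tool_rot": TCP orientation; "force": force on the tool from outside, world axes, zero at the start; "wrist_torque": the same for the moment, N m; "grip_width": finger opening in m.
Only numpy, scipy, OpenCV 4.12 (cv2) and the standard library are available. Lean on these libraries where they do the work, as an engineer would, in place of code of your own. Each camera call takes 0.05 s, during which the arm holds its last target.

## Working session

There is one attempt and no reset: what is moved stays moved. The work goes in short steps, Python scripts to look and compute and a shell command to move; the robot and the scene stay as the last step left them, time stands still between calls to the robot, and variables do not carry over. Pictures are saved under pics/ and viewed, and the job is handed in when it is done.

```bash
ls; mkdir -p pics; cat > h.py <<'E'
import numpy as np, cv2
from scipy.spatial.transform import Rotation as R
from cell import readout, read_camera, camera_params, sign_off, spot_in, pinpoint, env
def ext(name, obs=None):
    p=camera_params(name)
    if 'rvec' in p:
        Rm=cv2.Rodrigues(np.array(p['rvec'],float))[0]; t=np.array(p['tvec'],float)
        return p,Rm.T,-Rm.T@t
    H=np.array(p['hand_eye']); Rt=R.from_euler('xyz',obs['tool_rot'],degrees=True).as_matrix()
    return p,Rt@H[:3,:3],Rt@H[:3,3]+np.array(obs['tool_pos'])
def w(name,at,obs=None):
    p,Rm,t=ext(name,obs); return Rm@np.array(at)+t
def save(img,f): cv2.imwrite('pics/'+f,cv2.cvtColor(img,cv2.COLOR_RGB2BGR))
def proj(name,P,obs=None):
    p,Rm,t=ext(name,obs); c=(np.atleast_2d(P)-t)@Rm; s=c[:,:2]/c[:,2:]; r2=(s**2).sum(1,keepdims=True); s=s*(1+p['k1']*r2)
    return s*[p['fx'],p['fy']]+[p['cx'],p['cy']]
E
python3 - <<'E'
from h import *
print(readout.get_obs(), env.grip_point_offset)
for c in ['side','top','wrist']:
    o=readout.get_obs()
    save(read_camera(c),c+'0.png')
    print(c)
    for n in ['housing','turret_top','collar','collar_grip','cover_a_hinge','cover_b_hinge']:
        for d in pinpoint(c,n)[:3]: print(n,round(d['score'],2),w(c,d['at'],o).round(4))
E
```

```text
pics
{'time_s': 0.0, 'qpos': array([-62.90367566,  18.43894435,  -4.01819331,  83.17609378,
         1.29414461,  78.54093841,  -3.25954796]), 'joint_velocities': array([ 0.01819987, -0.02389502, -0.04330974,  0.05490651, -0.00272702,
       -0.03791469,  0.00181472]), 'effort': array([ 1.54780682e-04, -4.91289032e+01, -4.04086858e-01, -3.12533534e+01,
       -6.38471358e-02,  4.34034888e-02,  1.75777309e-04]), 'tool_pos': array([0.28764333, 0.58225891, 0.22145274]), 'tool_rot': array([ -87.85097761,   89.88915545, -114.13471864]), 'force': array([ 0.09209016,  0.21085189, -0.09298819]), 'wrist_torque': array([-0.01124146, -0.01171562, -0.052289  ]), 'grip_width': 0.08712664692234841} 0.0187
side
housing 0.56 [0.5427 0.0367 0.0007]
turret_top 0.6 [0.5382 0.0358 0.0736]
turret_top 0.16 [ 0.5394  0.0365 -0.0015]
collar 0.77 [0.5406 0.0385 0.0851]
collar_grip 0.73 [0.5437 0.0406 0.1004]
cover_a_hinge 0.61 [0.5542 0.0775 0.0477]
cover_b_hinge 0.85 [0.5302 0.0007 0.0478]
top
housing 0.33 [ 3.339e-01 -3.445e-01 -3.000e-04]
turret_top 0.74 [0.5399 0.0348 0.0624]
collar 0.74 [0.5385 0.0377 0.0836]
collar_grip 0.68 [0.5393 0.0387 0.1009]
cover_b_hinge 0.68 [0.5283 0.0023 0.045 ]
wrist
collar_grip 0.74 [ 0.4073  0.3913 -0.0018]
```

View pics/top0.png

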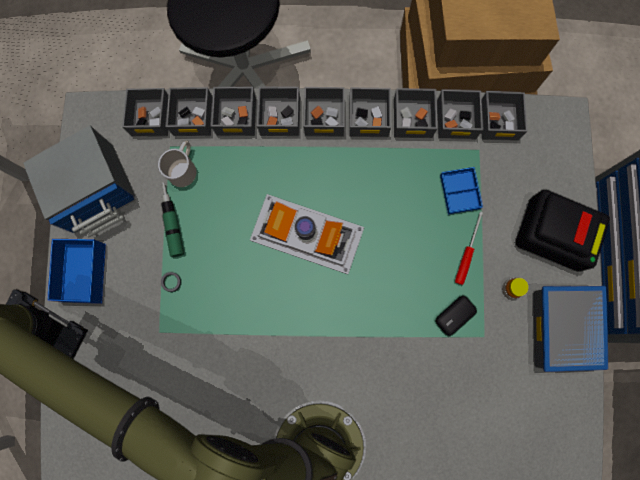

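View pics/side0.png

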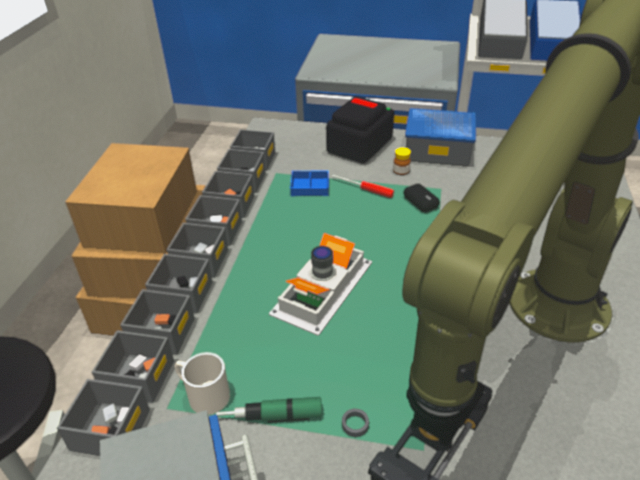

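The unit sits near (0.54, 0.037). I'll refine that using its base plate corners in the top view.

```bash
python3 - <<'E'
from h import *
im=cv2.imread('pics/top0.png')
c=im[180:290,235:380]; cv2.imwrite('pics/top0c.png',cv2.resize(c,None,fx=5,fy=5,interpolation=cv2.INTER_CUBIC))
im=cv2.imread('pics/side0.png')
c=im[225:340,260:385]; cv2.imwrite('pics/side0c.png',cv2.resize(c,None,fx=5,fy=5,interpolation=cv2.INTER_CUBIC))
E
```

```text
(no output)
```

View pics/top0c.png

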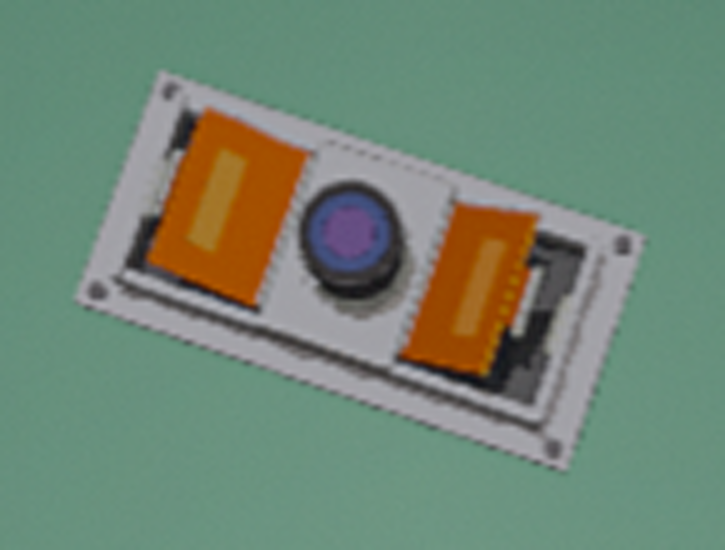

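View pics/side0c.png

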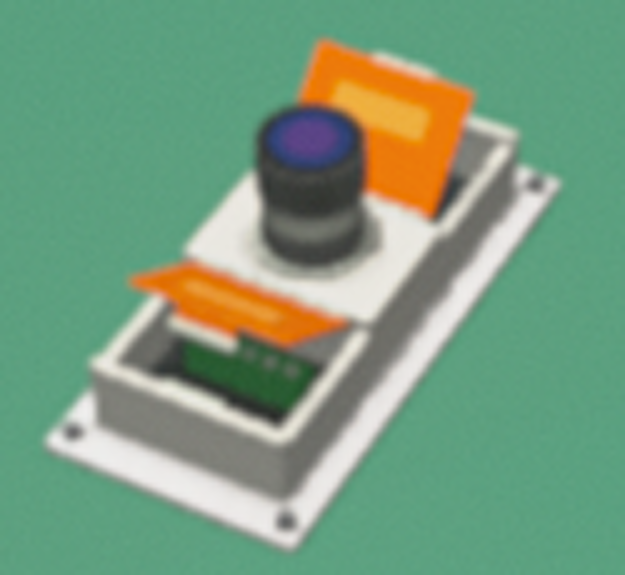

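```bash
python3 - <<'E'
from h import *
from scipy.optimize import least_squares
T=np.array([(161,72),(645,236),(567,468),(78,300)])/5+[235,180]-0.4
S=np.array([(45,440),(293,548),(560,183)])/5+[260,225]-0.4
z=0.004
A,B=.065,.135
# top image: left = +y world; up = +x world
Ct=np.array([(A,B,z),(A,-B,z),(-A,-B,z),(-A,B,z)])
Cs=np.array([(A,B,z),(-A,B,z),(-A,-B,z)])
def W(v,C):
    r=R.from_euler('z',v[2]).as_matrix(); return C@r.T+[v[0],v[1],0]
def f(v,which='ts'):
    r=[]
    if 't' in which: r.append((proj('top',W(v,Ct))-T).ravel())
    if 's' in which: r.append((proj('side',W(v,Cs))-S).ravel())
    return np.concatenate(r)
for wh in ['t','s','ts']:
    s=least_squares(f,[.54,.037,-.31],args=(wh,)); print(wh,s.x.round(4),np.degrees(s.x[2]).round(2),s.fun.round(2))
v=s.x
P=np.array([(0,0,.112)])
print(proj('top',W(v,P)),(proj('side',W(v,P))), 'collar top seen: top',np.array((350,230))/5+[235,180],'side',np.array((312,138))/5+[260,225])
# cover angles: free edge corners
def edge(s,a): return np.array([(x,s*(.038+.065*np.cos(a)),.047+.065*np.sin(a)) for x in(.042,-.042)])
for sg,n,t in[(1,'a',[(204,108),(150,262)]),(-1,'b',[(538,212),(488,375)])]:
    t=np.array(t)/5+[235,180]-.4
    q=least_squares(lambda a:(proj('top',W(v,edge(sg,a[0])))-t).ravel(),[.6]);print(n,q.x,q.fun)
for nm,p in dict(a42=(0,.08,.0485),b42=(0,-.08,.0485)).items(): print(nm,W(v,np.array([p])).round(4))
E
```

```text
t [ 0.5423  0.0393 -0.3168] -18.15 [-0.11 -0.39  0.6  -0.35  0.11  0.46 -0.61  0.23]
s [ 0.5421  0.0359 -0.324 ] -18.57 [ 0.09  0.36 -0.22 -0.26  0.15 -0.1 ]
ts [ 0.5422  0.0381 -0.3195] -18.31 [ 0.45 -0.46  1.07 -0.16  0.47  0.6  -0.17  0.12 -0.05  1.26 -0.15  0.52
 -0.17  0.34]
[[305.32438085 225.81158768]] [[321.54304824 252.63376435]] collar top seen: top [305. 226.] side [322.4 252.6]
a [0.50407625] [ 0.36345442 -0.95317954 -0.47491795 -0.3337989 ]
b [0.83007376] [ 0.80773627 -0.15147716 -0.47745606 -0.49601874]
a42 [[0.5674 0.1141 0.0485]]
b42 [[ 0.5171 -0.0378  0.0485]]
```

```bash
python3 - <<'E'
from h import *
o=readout.get_obs(); M=R.from_euler('xyz',o['tool_rot'],degrees=True).as_matrix()
print(M.round(3)); y=M[:,1]; print('jaw axis yaw',np.degrees(np.arctan2(y[1],y[0])), o['time_s'], o['tool_pos'])
E
```

```text
[[ 0.     0.443  0.897]
 [ 0.     0.897 -0.443]
 [-1.     0.     0.   ]]
jaw axis yaw 63.71546783398118 1.05 [0.2878986  0.58280995 0.22259723]
```

```bash
python3 -m pendant '{"xyz":[[0.031,-0.052,0],[0.031,-0.052,0],[0.031,-0.052,0],[0.031,-0.052,0],[0.031,-0.052,0],[0.031,-0.052,0],[0.031,-0.052,0],[0.031,-0.052,0],[0.031,-0.052,0]],"turn":[-0.159,-0.159,-0.159,-0.159,-0.159,-0.159,-0.159,-0.159,-0.159]}' 0 20
```

```text
time_s: 2.17
tool_pos: [0.5688, 0.1056, 0.224]
tool_rot: [143.6, 89.5, 33.3]
force: [1.0, 0.7, -0.8]
grip_width: 0.0057
```

```bash
python3 -m pendant '{"xyz":[[-0.002,0.0085,-0.05],[0,0,-0.05],[0,0,-0.03],[0,0,0]],"turn":[0.03,0,0,0]}'; python3 - <<'E'
from h import *
o=readout.get_obs();
save(read_camera('wrist'),'w1.png')
E
```

```text
time_s: 2.68
tool_pos: [0.5704, 0.1059, 0.0927]
tool_rot: [124.2, 89.2, 15.0]
force: [0.0, -0.1, -0.1]
grip_width: 0.0005
```

View pics/w1.png

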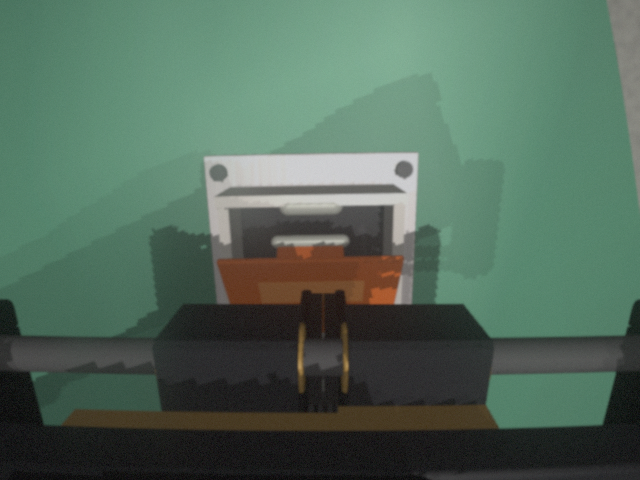

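The wrist view shows the jaws aligned with cover A: its free edge is at about row 258, and the fingers are centred at column 322. I'll correct the y lag, then press.

```bash
python3 -m pendant '{"xyz":[[-0.003,0.009,-0.005],[-0.001,0.003,-0.01],[0,0,-0.012],[0,0,-0.012]],"turn":[0,0,0,0]}'
```

```text
time_s: 3.22
tool_pos: [0.5715, 0.1215, 0.0591]
tool_rot: [128.0, 88.4, 18.8]
force: [0.1, -0.0, 1.1]
grip_width: 0.0007
```

```bash
python3 -m pendant '{"xyz":[[-0.003,-0.006,-0.003],[-0.001,-0.001,-0.004],[0,0,-0.004],[0,0,-0.004]],"turn":[0,0,0,0]}'
```

```text
time_s: 3.72
tool_pos: [0.5702, 0.1174, 0.0461]
tool_rot: [133.4, 88.0, 24.3]
force: [-2.9, 1.0, 12.6]
grip_width: 0.0005
```

```bash
python3 -m pendant '{"xyz":[[0,-0.002,-0.003],[0,0,-0.003],[0,0,-0.003]],"turn":[0,0,0]}'
```

```text
time_s: 4.1
tool_pos: [0.5704, 0.1173, 0.0434]
tool_rot: [141.5, 87.9, 32.4]
force: [-9.0, -0.7, 24.1]
grip_width: 0.0002
```

```bash
python3 -m pendant '{"xyz":[[0,0,0.02],[0,0,0.04],[0,0,0.05],[0,0,0.02],[0,0,0]],"turn":[0,0,0,0,0]}'; python3 - <<'E'
from h import *
o=readout.get_obs();
save(read_camera('wrist'),'w2.png'); im=read_camera('side'); save(cv2.resize(im[215:345,250:390],None,fx=5,fy=5,interpolation=cv2.INTER_CUBIC)[:600],'s2.png')
E
```

```text
time_s: 4.72
tool_pos: [0.568, 0.1128, 0.1735]
tool_rot: [138.1, 88.4, 28.8]
force: [-0.1, -0.2, -0.1]
grip_width: 0.0006
```

View pics/w2.png

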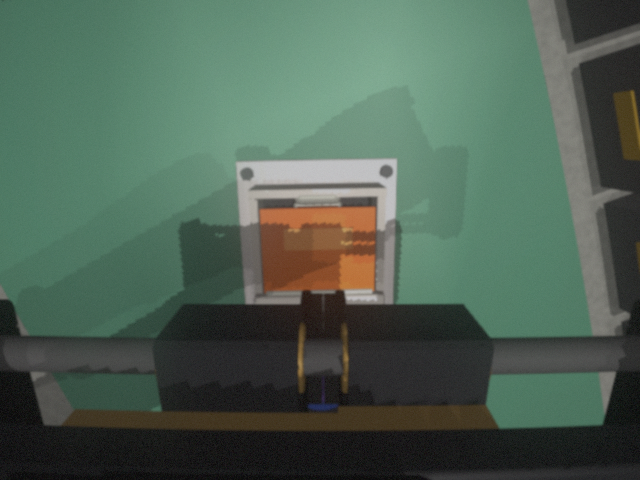

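View pics/s2.png

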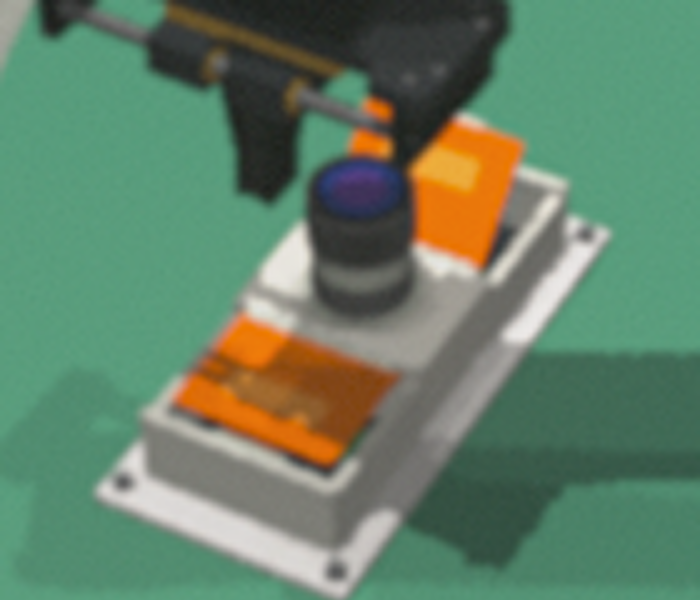

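```bash
cat >> h.py <<'E'
HV=np.array([.5420,.0375,-.3195])
def W(C,v=HV):
    r=R.from_euler('z',v[2]).as_matrix(); return np.atleast_2d(C)@r.T+[v[0],v[1],0]
def edge(s,a): return np.array([(x,s*(.038+.065*np.cos(a)),.0485+.065*np.sin(a)) for x in(.042,-.042)])
E
python3 - <<'E'
from h import *
o=readout.get_obs()
print('plate',proj('wrist',W([(.065,.135,.004),(-.065,.135,.004)]),o).round(1).tolist())
print('hinge',proj('wrist',W([(.042,.038,.0485),(-.042,.038,.0485)]),o).round(1).tolist())
print('wall',proj('wrist',W([(.05,.113,.046),(-.05,.113,.046)]),o).round(1).tolist())
for a in [0,.015,.1,.2,.3]: print(a,proj('wrist',W(edge(1,a)),o).round(1).tolist(),((proj('side',W(edge(1,a)))-[250,215])*5).round(0).tolist())
print(((proj('side',W([(.05,.113,.046),(-.05,.113,.046),(.065,.135,.004),(-.065,.135,.004)]))-[250,215])*5).round(0).tolist())
E
```

```text
plate [[398.7, 159.9], [236.7, 162.9]]
hinge [[376.1, 294.0], [265.1, 296.4]]
wall [[388.6, 194.4], [248.6, 197.1]]
0 [[377.7, 209.0], [260.1, 211.3]] [[168.0, 397.0], [329.0, 462.0]]
0.015 [[377.9, 209.2], [260.0, 211.5]] [[168.0, 396.0], [329.0, 461.0]]
0.1 [[379.1, 211.0], [258.9, 213.3]] [[167.0, 387.0], [329.0, 451.0]]
0.2 [[380.5, 214.0], [257.7, 216.4]] [[168.0, 375.0], [330.0, 440.0]]
0.3 [[381.8, 218.0], [256.6, 220.5]] [[169.0, 363.0], [332.0, 427.0]]
[[141.0, 409.0], [334.0, 487.0], [94.0, 493.0], [341.0, 598.0]]
```

Cover A measures shut: its free edge is within 1 px of where the projection puts it at about 0 rad. Cover B is next.

```bash
python3 -m pendant '{"xyz":[[-0.015,-0.045,0],[-0.015,-0.045,0],[-0.015,-0.045,0],[-0.006,-0.016,0],[0,0,0],[0,0,0]],"turn":[0.01,0,0,0,0,0]}'
```

```text
time_s: 5.58
tool_pos: [0.509, -0.0398, 0.1614]
tool_rot: [164.5, 89.3, 56.0]
force: [0.1, -0.2, 0.1]
grip_width: 0.0004
```

```bash
python3 -m pendant '{"xyz":[[0.006,0.001,-0.02],[0.002,0,-0.02],[0,0,-0.015],[0,0,0]],"turn":[0,0,0,0]}'
```

```text
time_s: 6.08
tool_pos: [0.519, -0.0317, 0.1039]
tool_rot: [166.5, 89.3, 58.7]
force: [0.8, -0.1, 0.1]
grip_width: 0.0004
```

```bash
python3 -m pendant '{"xyz":[[-0.002,-0.006,0],[0,-0.001,0]],"turn":[0,0]}'
```

```text
time_s: 6.32
tool_pos: [0.5177, -0.0386, 0.1049]
tool_rot: [161.5, 89.2, 53.7]
force: [0.2, -0.9, 0.3]
grip_width: 0.0006
```

```bash
python3 -m pendant '{"xyz":[[0,0,-0.012],[0,0,-0.012],[0,0,-0.012]],"turn":[0,0,0]}'
```

```text
time_s: 6.7
tool_pos: [0.5192, -0.0395, 0.0687]
tool_rot: [150.0, 89.1, 42.1]
force: [0.1, 0.7, 1.3]
grip_width: 0.0004
```

```bash
python3 -m pendant '{"xyz":[[-0.001,0,-0.008],[-0.001,0,-0.005],[0,0,-0.004],[0,0,-0.004],[0,0,-0.004]],"turn":[0,0,0,0,0]}'
```

```text
time_s: 7.32
tool_pos: [0.5177, -0.0401, 0.0434]
tool_rot: [149.5, 89.1, 41.6]
force: [-6.4, -0.1, 18.8]
grip_width: 0.0007
```

```bash
python3 -m pendant '{"xyz":[[0,0,-0.004],[0,0,-0.003],[0,0,0.02],[0,0,0.04],[0,0,0.05],[0,0,0.02],[0,0,0]],"turn":[0,0,0,0,0,0,0]}'; python3 - <<'E'
from h import *
o=readout.get_obs();
im=read_camera('side'); save(cv2.resize(im[215:345,250:390],None,fx=5,fy=5,interpolation=cv2.INTER_CUBIC)[:600],'s3.png')
save(read_camera('wrist'),'w3.png')
print(o['qpos'])
for a in [0,.1,.3]: print(a,proj('wrist',W(edge(-1,a)),o).round(1).tolist(),((proj('side',W(edge(-1,a)))-[250,215])*5).round(0).tolist())
E
```

```text
time_s: 8.2
tool_pos: [0.5168, -0.0378, 0.1734]
tool_rot: [169.0, 88.9, 61.2]
force: [-0.7, 0.7, -0.1]
grip_width: 0.0004
[-26.33007326   3.50915232  29.53342285 106.85848179  -2.90349082
  69.63419905 -13.66644323]
0 [[378.0, 272.6], [265.8, 271.8]] [[389.0, 136.0], [540.0, 188.0]]
0.1 [[379.2, 275.0], [264.6, 274.2]] [[389.0, 126.0], [540.0, 179.0]]
0.3 [[381.8, 277.4], [262.0, 276.6]] [[386.0, 110.0], [538.0, 162.0]]
```

View pics/s3.png

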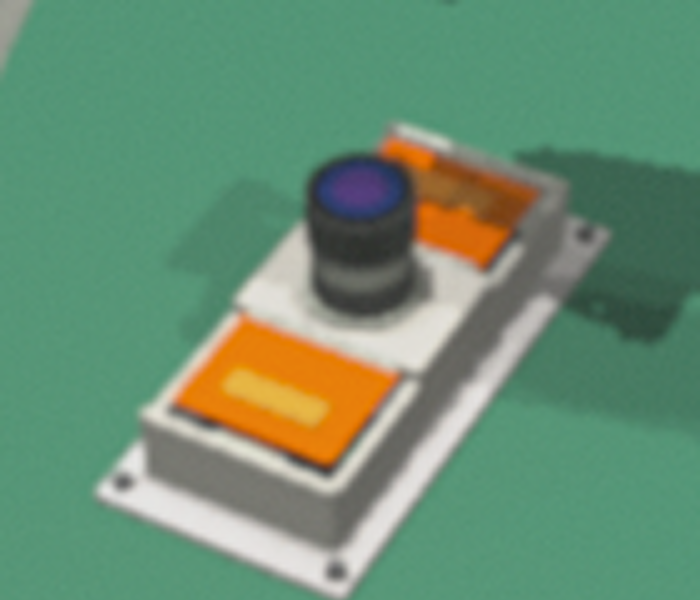

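View pics/w3.png

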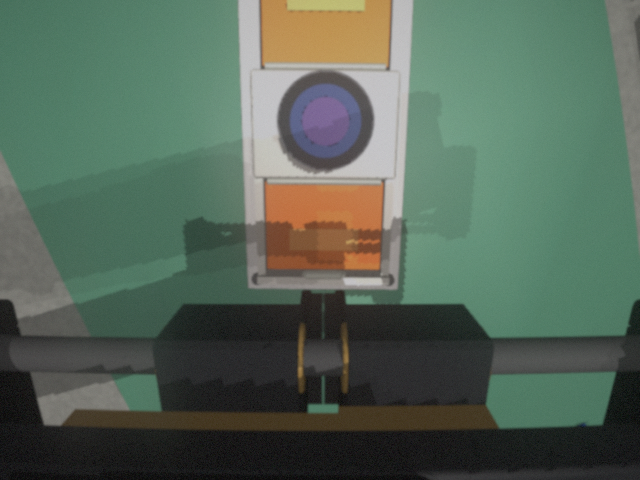

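```bash
python3 - <<'E'
from h import *
o=readout.get_obs()
print(proj('wrist',W([(0,0,.112),(.026,0,.112),(-.026,0,.112)]),o))
p=pinpoint('wrist','collar_grip')[0];print(p['score'],w('wrist',p['at'],o))
p=pinpoint('side','collar_grip')[0];print(p['score'],w('side',p['at'],o))
E
python3 -m pendant '{"xyz":[[0.006,0.018,0.01],[0.006,0.018,0],[0.006,0.018,0],[0.006,0.018,0],[0.001,0.003,0],[0,0,0],[0,0,0],[0,0,0],[0,0,0],[0,0,0]],"turn":[0.175,0.175,0.175,0.175,0.175,0.175,0.175,0.175,0.175,0.175]}' 1 40
python3 - <<'E'
from h import *
o=readout.get_obs(); print(o['qpos'].round(1))
E
```

```text
[[326.06702788 125.12328575]
 [375.20942612 125.67226013]
 [276.88611777 124.79542131]]
0.92 [0.54211792 0.04228298 0.09783849]
0.96 [0.54338462 0.04175872 0.10102003]
time_s: 9.65
tool_pos: [0.532, 0.0386, 0.1641]
tool_rot: [-140.6, 87.9, -144.9]
force: [-0.7, -0.5, -0.4]
grip_width: 0.0852
[-25.9   7.7  19.8 103.4  -1.7  71.1  80.1]
```

```bash
python3 -m pendant '{"xyz":[[0.01,0.001,0],[0,0,0]],"turn":[0,0]}' 1 40
```

```text
time_s: 9.9
tool_pos: [0.5416, 0.0396, 0.1618]
tool_rot: [-142.5, 87.8, -147.1]
force: [-0.1, -0.0, -0.0]
grip_width: 0.0869
```

```bash
python3 -m pendant '{"xyz":[[0.001,0,-0.025],[0,0,-0.025],[0,0,-0.02],[0,0,-0.008],[0,0,0]],"turn":[0,0,0,0,0]}' 1 40
```

```text
time_s: 10.52
tool_pos: [0.5429, 0.0392, 0.0805]
tool_rot: [-142.3, 87.7, -147.5]
force: [-0.3, 0.7, 0.5]
grip_width: 0.0867
```

```bash
python3 -m pendant '{"xyz":[[0,0,0],[0,0,0],[0,0,0],[0,0,0],[0,0,0],[0,0,0]],"turn":[0,0,0,0,0,0]}' 0 40
```

```text
time_s: 11.28
tool_pos: [0.5448, 0.0402, 0.0831]
tool_rot: [-140.8, 87.9, -146.1]
force: [0.7, 0.3, -1.0]
grip_width: 0.0513
```

```bash
python3 -m pendant '{"xyz":[[0,0,-0.003],[0,0,-0.003],[0,0,-0.002]],"turn":[0,0,0]}'
```

```text
time_s: 11.65
tool_pos: [0.5448, 0.0402, 0.0773]
tool_rot: [-142.3, 87.9, -147.6]
force: [-6.9, 0.2, 19.1]
grip_width: 0.0514
```

```bash
python3 -m pendant '{"xyz":[[0,0,-0.001],[0,0,-0.001],[0,0,-0.001],[0,0,-0.001]],"turn":[-0.1,-0.1,-0.1,-0.1]}'
```

```text
time_s: 12.15
tool_pos: [0.5445, 0.0396, 0.0778]
tool_rot: [-144.0, 87.9, -172.8]
force: [-3.7, 0.1, 9.3]
grip_width: 0.0513
```

```bash
python3 -m pendant '{"xyz":[[0,0,-0.0015],[0,0,-0.0012],[0,0,-0.0012],[0,0,-0.0012]],"turn":[-0.1,-0.1,-0.1,-0.1]}'
```

```text
time_s: 12.65
tool_pos: [0.544, 0.0391, 0.0777]
tool_rot: [-145.8, 87.7, 161.7]
force: [-3.9, 0.8, 8.8]
grip_width: 0.051
```

```bash
python3 -m pendant '{"xyz":[[0,0,-0.0015],[0,0,-0.0012],[0,0,-0.0012],[0,0,-0.0012]],"turn":[-0.1,-0.1,-0.1,-0.1]}'
```

```text
time_s: 13.15
tool_pos: [0.5433, 0.0389, 0.0747]
tool_rot: [-145.5, 87.6, 138.3]
force: [-3.1, 0.8, 7.7]
grip_width: 0.051
```

z has dropped 3 mm after about 71° of turn, so the keyway is probably on the pin. I'll stop turning and push.

```bash
python3 -m pendant '{"xyz":[[0,0,-0.003],[0,0,-0.003],[0,0,-0.003]],"turn":[0,0,0]}'; python3 - <<'E'
from h import *
o=readout.get_obs(); print(o['qpos'].round(1),o['wrist_torque'])
E
```

```text
time_s: 13.52
tool_pos: [0.5433, 0.039, 0.0705]
tool_rot: [-146.6, 87.5, 137.2]
force: [-10.0, -0.4, 28.6]
grip_width: 0.0514
[-31.   15.4  29.  107.6 -10.5  61.1  16.3] [-0.00428149  2.51761815  0.21679646]
```

```bash
python3 -m pendant '{"xyz":[[0,0,-0.0015],[0,0,-0.0015]],"turn":[0,0]}'; python3 - <<'E'
from h import *
im=read_camera('side'); save(cv2.resize(im[215:345,250:390],None,fx=5,fy=5,interpolation=cv2.INTER_CUBIC)[:600],'s4.png')
for n in ['collar','collar_grip']:
  p=pinpoint('side',n)
  if p:print(n,p[0]['score'],w('side',p[0]['at']))
im=read_camera('top'); save(cv2.resize(im[120:350,150:500],None,fx=2,fy=2),'t4.png')
save(read_camera('wrist'),'w4.png')
o=readout.get_obs(); print(o['tool_pos'],o['force'],o['time_s'],o['grip_width'])
E
```

```text
time_s: 13.78
tool_pos: [0.5433, 0.039, 0.0709]
tool_rot: [-147.7, 87.4, 136.2]
force: [-3.3, -0.2, 9.5]
grip_width: 0.0515
collar 0.88 [0.54044766 0.03978518 0.07121316]
collar_grip 0.76 [0.54455953 0.03829017 0.09099263]
[0.5433384  0.03900558 0.07083273] [-5.01338261 -0.26105337 11.91896788] 14.025 0.05139622595416439
```

View pics/s4.png

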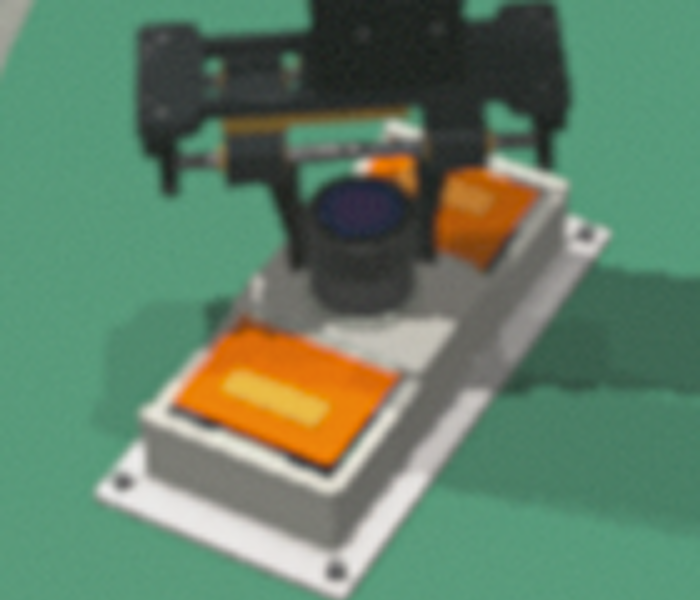

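View pics/w4.png

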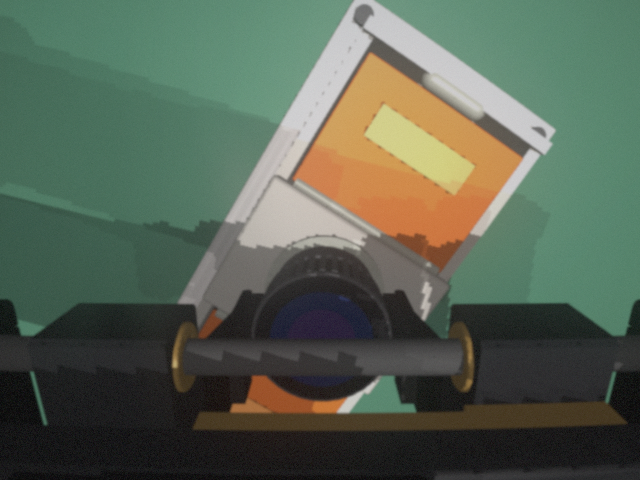

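The collar is home. The side view no longer shows the grey turret band, and pinpoint gives its underside at 71 mm. Both covers are still shut. I'll firm up the holding push so that it's well above the 7 N spring, then hand in.

```bash
python3 -m pendant '{"xyz":[[0,0,-0.003],[0,0,-0.003],[0,0,-0.0025]],"turn":[0,0,0]}'; python3 - <<'E'
from h import *
for i in range(3):
    read_camera('side'); o=readout.get_obs(); print(o['tool_pos'].round(4),o['force'].round(1),o['time_s'])
E
```

```text
time_s: 14.4
tool_pos: [0.5433, 0.039, 0.0707]
tool_rot: [-149.5, 87.1, 134.5]
force: [-7.1, -0.2, 17.6]
grip_width: 0.0515
[0.5434 0.039  0.0707] [-8.1 -0.  19.4] 14.45
[0.5433 0.039  0.0707] [-8.1  0.9 19.3] 14.5
[0.5433 0.039  0.0707] [-8.2 -0.3 20.9] 14.55
```

Steady at about 20 N down, with no slip.

```bash
python3 -c "
from cell import sign_off
print(sign_off())"
```

```text
the job is handed in; nothing more can be done
None
```

I shut both covers, turned the collar clockwise until its keyway dropped over the pin, and pushed it home. The arm was still gripping it and pushing down when I handed in, at about 14.6 s.

- **Covers:** I pressed A and then B with the shut fingers, at about 20–25 N. Once released, both stayed shut, with their free edges within a few pixels of the shut position in the side and wrist views. They were still shut in the last side picture.
- **Collar:** It dropped after about 71° of turn. The tool came down 7.2 mm from resting on the pin, against the 7 mm expected. The side camera put the collar's underside at 71 mm (home is 72 mm, camera error about 4 mm).
- **Hold:** The last readings were steady at about 20 N downward, against the 7 N spring. The tool height held at 0.0707 m and the grip did not slip (51.5 mm opening).

**Small disagreements:** The tool was tilted about 3° while gripping, which put a side force of about 8 N on the collar. The finger pushes also ended about 5 mm below the given cover height, partly from pressing against the stop and partly from calibration.

**Not checked:** I did not turn the collar further to confirm that the pin blocks it. I took a last top picture but did not look at it, so I have no picture check of the other things on the bench. The arm only came down low over the unit.

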